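# Assemble two signal tower lamps

### The arm

A 6-joint arm with a two-finger parallel gripper is mounted at the origin on the work surface. World frame = base frame: x ahead of the robot, y to its left, z up, the work surface at z = 0. Lengths are in m, angles in rad, forces in N, time in s.
With the tool pointing down it reaches from about 0.275 to 0.975 m from the base axis. Payload 8.4 kg.
Tool frame: the origin (TCP) lies at the very end of the fingers, on their centre line; the grasp point (between the pads) lies behind it (robot.tcp_to_grasp is the z of the grasp point in the tool frame, in m); z points along the fingers, y is the line along which they close (so a half turn about z gives the same grasp; the last joint's range is limited). The gripper opens to 92 mm and grips with 3 to 60 N. Pads are 20 mm wide; open, the fingers measure 128 mm over their backs; the gripper's body (75 mm by 189 mm) begins 69 mm behind the grasp point.
Start: joints at [1.207, 0.353, 1.633, -0, 1.155, -0.002], TCP at [0.221, 0.585, 0.215] pointing down, gripper open.
Joint ranges: [-2.63, 2.63], [-0.92, 2.1], [0.06, 2.66], [-1.3, 4.44], [0, 2.69], [-3.02, 3.02]. Speed limits (rad/s): [2.22, 2.22, 2.79, 3.14, 3.14, 3.14].

### API

Orientations are given as a unit quaternion [x, y, z, w].
In Python, from station import robot gives the robot as it stands. The module is installed in compiled form; this text tells all that it offers.
- The arm moves only by the tool move_arm, never from a script. Its argument "plan" is one flat list of numbers, 5 for each row, row after row: the shift along the tool's x, y, z in m, then the turn about the tool's z in rad, then the finger opening in m, from 0 to 0.0919. A call has exactly 8 rows; each row is the pose to reach, as a shift and turn from the pose commanded when the call began, along the tool's axes at that moment; what a row does not reach only later rows make up. A row lasts 1/10 s, in which the tool goes at most 50 mm and 8.59 degrees, less where a joint would pass 70% of its speed; a pose out of reach is approached as far as the arm can. A call with a gripper value outside its range is refused whole. The fingers move at their own pace and stop on an object; the grip force is fixed at half the most. Time passes only in rows, so rows that repeat a pose let the fingers close, or fill a call up. It gives the time, the measured TCP pose, the force, the opening and the grip force at its end, in the units of the state.
- robot.get_state(): the state, without advancing time (a new reading comes with each control period).
- robot.read_camera(name): name is "side" or "top"; returns a dict with "frame" (400x640x3 uint8, red, green, blue), "fx", "fy", "cx", "cy" (pixels), "distortion" ([k1, k2, p1, p2, k3] as OpenCV has them; the pictures are not rectified), "camera_from_world" (4x4, takes a point from world to camera coordinates). Camera axes: x right, y up, looking along -z (the intrinsics and any distortion apply to the point x, -y, -z); pixel columns grow to the right and rows downward; lengths in m; the calibration is good to about 2 mm. A picture is of the moment at which its call begins. There is no depth.
- robot.job_done(): hands the job in; it is judged then, once.
The state is a dict: "clock": time; "joint_positions": joint angles; "qd": joint speeds; "effort": joint torques, N m; "tool_pos": TCP position; "ee_rot": TCP orientation; "force": force on the tool from outside, world axes, zero at the start; "ft_torque": the same for the moment, N m; "width": finger opening in m; "grasp_force": force on a finger pad.
Only numpy, scipy, OpenCV 4.12 (cv2) and the standard library are available. Lean on these libraries where they do the work, as an engineer would, in place of code of your own. Each camera call takes 0.05 s, during which the arm holds its last target. There are 200 camera calls.

### The job

Put together the two signal towers from the lamp elements lying about: on the black base, from the bottom up, green, then yellow, then red; on the silver base blue, then white on top. Every element must sit fully home and upright on the one below and be let go; knock none of them over, and leave the tape roll, the screwdriver and the pencil case where they lie.

Things in the scene. Friction and masses are not known exactly. Their poses are not given: they have to be found in the camera images.
- green_mid (a point): Lamp element: green cylinder, 54 mm across, 44 mm high, black bands at foot and top edge, green from above too. Tapered centring stub on top (28 mm at its foot, 8 mm high, beyond the 44 mm). Loose, upright, 60 to 130 g. Recess in its underside: 37 mm across, 10 mm deep, fits over a stub with 4 mm of play. Origin: on the axis, half-way up the body (22 mm above its underside), z up.
- yellow_mid (a point): Lamp element: yellow cylinder, 54 mm across, 44 mm high, black bands at foot and top edge, yellow from above too. Tapered centring stub on top (28 mm at its foot, 8 mm high, beyond the 44 mm). Loose, upright, 60 to 130 g. Recess in its underside: 37 mm across, 10 mm deep, fits over a stub with 4 mm of play. Origin: on the axis, half-way up the body (22 mm above its underside), z up.
- red_mid (a point): Lamp element: red cylinder, 54 mm across, 44 mm high, black bands at foot and top edge, red from above too. Low dome of the same colour on top (8 mm, beyond the 44 mm), no stub: nothing stacks on it. Loose, upright, 60 to 130 g. Recess in its underside: 37 mm across, 10 mm deep, fits over a stub with 4 mm of play. Origin: on the axis, half-way up the body (22 mm above its underside), z up.
- blue_mid (a point): Lamp element: blue cylinder, 54 mm across, 44 mm high, black bands at foot and top edge, blue from above too. Tapered centring stub on top (28 mm at its foot, 8 mm high, beyond the 44 mm). Loose, upright, 60 to 130 g. Recess in its underside: 37 mm across, 10 mm deep, fits over a stub with 4 mm of play. Origin: on the axis, half-way up the body (22 mm above its underside), z up.
- white_mid (a point): Lamp element: white cylinder, 54 mm across, 44 mm high, black bands at foot and top edge, white from above too. Low dome of the same colour on top (8 mm, beyond the 44 mm), no stub: nothing stacks on it. Loose, upright, 60 to 130 g. Recess in its underside: 37 mm across, 10 mm deep, fits over a stub with 4 mm of play. Origin: on the axis, half-way up the body (22 mm above its underside), z up.
- base_black: Black base of a signal tower: round foot, 90 mm across and 10 mm thick, and a post 54 mm across up to a flat seat 40 mm above the table, with a grey tapered centring stub (28 mm at its foot, 8 mm high) in its middle. Fixed. Origin on the axis at table level, z up. The first element sits with its middle 62 mm above the table, each further one 44 mm higher.
- base_silver: Silver (bare aluminium) base of a signal tower: square foot, 88 mm wide and 10 mm thick, and a post 54 mm across up to a flat seat 40 mm above the table, with a grey tapered centring stub (28 mm at its foot, 8 mm high) in its middle. Fixed. Origin on the axis at table level, z up. The first element sits with its middle 62 mm above the table, each further one 44 mm higher.
- tape: Bystander: pale wood-coloured roll of tape lying flat, 90 mm across, 24 mm high, 76 mm hole. Origin at the centre of its underside.
- screwdriver: Bystander: orange-handled screwdriver, about 190 mm long and 26 mm thick, lying across the table. Origin under about its middle, x along it to the tip.
- case: Bystander: grey pencil case, 90 x 190 x 45 mm, lying flat. Origin at the centre of its underside.

How it is judged:
At the end, for the whole second after the job is handed in: Green on the black base, yellow on green, red on yellow; blue on the silver base, white on blue: each centred within 8 mm of what is under it, seated within 3 mm of its full depth, upright within 0.08 rad and at rest (horizontal distance between green_mid and base_black below 0.008 m and z of green_mid in the frame of base_black between 0.059 and 0.065 m and angle between each of green_mid, yellow_mid, red_mid, blue_mid, white_mid's own z axis and vertical below 0.08 rad and linear speed of each of green, yellow, red, blue, white below 0.02 m/s and horizontal distance between yellow_mid and green_mid below 0.008 m and z of yellow_mid in the frame of green_mid between 0.041 and 0.047 m and horizontal distance between red_mid and yellow_mid below 0.008 m and z of red_mid in the frame of yellow_mid between 0.041 and 0.047 m and horizontal distance between blue_mid and base_silver below 0.008 m and z of blue_mid in the frame of base_silver between 0.059 and 0.065 m and horizontal distance between white_mid and blue_mid below 0.008 m and z of white_mid in the frame of blue_mid between 0.041 and 0.047 m); the robot touches nothing.
It fails at once if a lamp element is knocked over (tilted by more than 0.8 rad) (angle between any of green_mid, yellow_mid, red_mid, blue_mid, white_mid's own z axis and vertical above 0.8 rad).
It fails at once if a bystander (tape roll, screwdriver, pencil case) is shifted by more than 30 mm (distance of any of tape, screwdriver, case from where it was at the start of the episode above 0.03 m).
It also fails if it takes over 134 s, if anything falls off the work surface, if the arm or the gripper's body presses on something with over 40 N, if the wrist force passes 120 N, or if a joint passes its speed limit or range.

## Working session

There is one attempt and no reset: what is moved stays moved. The work goes in short steps, Python scripts to look and compute and a tool call to move; the robot and the scene stay as the last step left them, time stands still between calls to the robot, and variables do not carry over. Pictures are saved under pics/ and viewed, at most 14 in all, crops included, and the job is handed in when it is done.

Besides the shell and the picture viewer there is one more tool, called after "Request:" as a command line: name --argument value ..., lists and objects as JSON in quotes. move_arm: Moves the arm, as the interface text tells. Its arguments: {"type":"object","properties":{"plan":{"type":"array","items":{"type":"number"}}},"required":["plan"]}

```bash
mkdir -p pics; python3 - <<'E'
from station import robot
import cv2,numpy as np
print(robot.get_state(), robot.tcp_to_grasp)
for n in("top","side"):
    c=robot.read_camera(n); cv2.imwrite(f"pics/{n}0.png",c["frame"][:,:,::-1])
    print(n,c["fx"],c["fy"],c["cx"],c["cy"],c["distortion"]);print(np.round(c["camera_from_world"],4))
E
```

```text
{'clock': 0.0, 'joint_positions': array([ 1.20659849e+00,  3.53647509e-01,  1.63413316e+00,  1.26508426e-06,
        1.15518554e+00, -2.41159148e-03]), 'qd': array([ 0.00272591,  0.00096254,  0.00060889, -0.00221444,  0.00137699,
        0.00064292]), 'effort': array([-3.56365617e-04, -5.93848658e+01, -3.34214544e+01,  6.95977081e-02,
        2.35021615e-02, -1.68100773e-04]), 'tool_pos': array([0.22104647, 0.58407771, 0.21386451]), 'ee_rot': array([ 1.79908404e-01,  9.83683127e-01, -6.75164165e-04, -1.25754182e-04]), 'force': array([ 0.31058538,  0.75545969, -0.01627733]), 'ft_torque': array([-0.07998057, -0.02001451,  0.00246332]), 'grasp_force': 0.0, 'width': 0.092290941939503} -0.0187
top 482.5639452498989 482.5639452498989 316.25599044594145 191.78987389857105 [-0.02512195  0.          0.          0.          0.        ]
[[ 1.1100e-02 -9.9990e-01  1.8000e-03  1.8200e-02]
 [ 9.9840e-01  1.1200e-02  5.5200e-02 -5.8200e-01]
 [-5.5200e-02  1.2000e-03  9.9850e-01 -1.3094e+00]
 [ 0.0000e+00  0.0000e+00  0.0000e+00  1.0000e+00]]
side 360.96669509675013 360.96669509675013 324.9109110964177 204.44471913545073 [-0.06098688  0.          0.          0.          0.        ]
[[ 0.881  -0.4729  0.0112 -0.4994]
 [ 0.247   0.4801  0.8417 -0.2014]
 [-0.4034 -0.7388  0.5398 -0.6134]
 [ 0.      0.      0.      1.    ]]
```

View pics/top0.png

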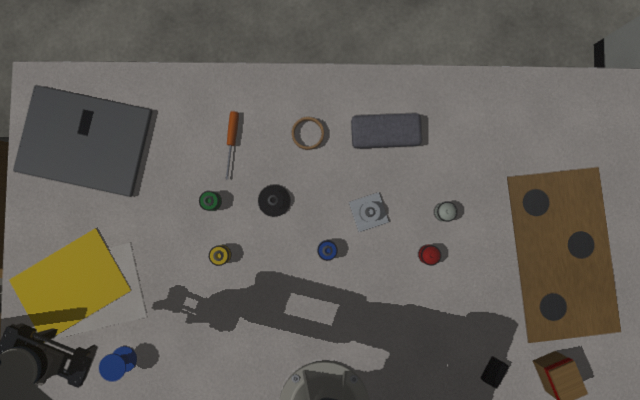

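View pics/side0.png

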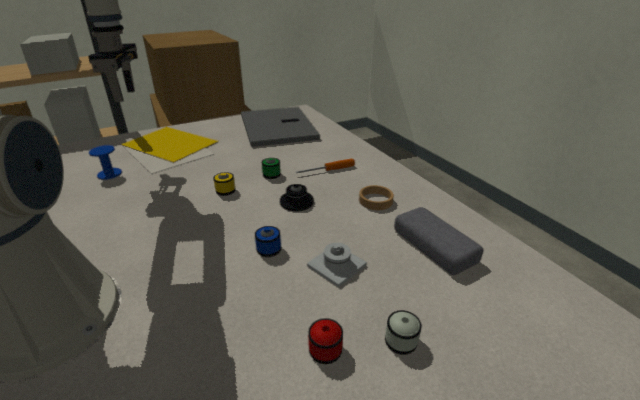

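The top view shows green (209,201), yellow (218,255), black base (274,200), silver base (370,211), blue (327,250), white (445,211) and red (430,255). The side view shows all of them upright with no obstruction. Next I'll zoom in.

```bash
cat > h.py <<'E'
from station import robot
import cv2,numpy as np
def ray(c,uv,z):
    K=np.array([[c["fx"],0,c["cx"]],[0,c["fy"],c["cy"]],[0,0,1]]);T=np.array(c["camera_from_world"])
    n=cv2.undistortPoints(np.array([[uv]],float),K,np.array(c["distortion"]))[0,0]
    d=T[:3,:3].T@np.array([n[0],-n[1],-1]);o=-T[:3,:3].T@T[:3,3]
    return o+d*(z-o[2])/d[2]
def proj(c,p):
    K=np.array([[c["fx"],0,c["cx"]],[0,c["fy"],c["cy"]],[0,0,1]]);T=np.array(c["camera_from_world"])
    q=T[:3,:3]@p+T[:3,3];q=q*[1,-1,-1]
    return cv2.projectPoints(q[None],np.zeros(3),np.zeros(3),K,np.array(c["distortion"]))[0].ravel()
def grab(n,f=None):
    c=robot.read_camera(n)
    if f: cv2.imwrite(f"pics/{f}.png",c["frame"][:,:,::-1])
    return c
E
python3 - <<'E'
from h import *
im=cv2.imread("pics/top0.png")
P=dict(green=(209,201),yellow=(218,255),bb=(274,200),bs=(370,211),blue=(327,250),white=(445,211),red=(430,255))
t=[cv2.resize(im[v-20:v+20,u-20:u+20],(200,200),interpolation=cv2.INTER_NEAREST) for u,v in P.values()]+[np.zeros((200,200,3),np.uint8)]
cv2.imwrite("pics/crop.png",np.vstack([np.hstack(t[:4]),np.hstack(t[4:])]))
hsv=cv2.cvtColor(im,cv2.COLOR_BGR2HSV)
c=grab("top")
for n,(lo,hi) in dict(green=((45,80,30),(90,255,255)),yellow=((20,100,60),(35,255,255)),blue=((105,100,40),(125,255,255)),red=((0,120,50),(6,255,255))).items():
    m=cv2.inRange(hsv,lo,hi);u,v=P[n];k=np.zeros_like(m);k[v-16:v+17,u-16:u+17]=255
    p=cv2.findNonZero(m&k);(cx,cy),r=cv2.minEnclosingCircle(p);print(n,len(p),np.round((cx,cy,r),1),p.reshape(-1,2).min(0),p.reshape(-1,2).max(0),np.round(ray(c,(cx,cy),.044),4))
g=dict(green=None)
for n in("bb","bs","white"):print(n,np.round(ray(c,P[n],.044),4))
E
```

```text
green 185 [209.5 200.   10. ] [200 192] [219 209] [0.5549 0.3114 0.044 ]
yellow 232 [219.5 254.5  10.6] [210 245] [230 264] [0.4095 0.2814 0.044 ]
blue 202 [327.  250.1   9.1] [318 242] [336 259] [ 0.4244 -0.0059  0.044 ]
red 280 [429.  254.5  10.6] [419 246] [439 263] [ 0.4156 -0.2788  0.044 ]
bb [0.5568 0.1379 0.044 ]
bs [ 0.5302 -0.1201  0.044 ]
white [ 0.5323 -0.3221  0.044 ]
```

View pics/crop.png

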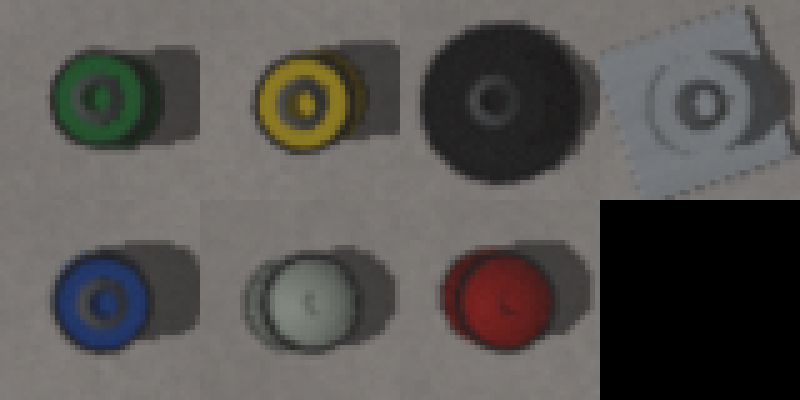

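Stub rings and dome centres read off the crop, in full-image pixels: green (208.8,200.5), yellow (218.3,255.0), blue (326.8,249.8), white (446.8,210.8), red (431,254.8), black base (272.4,199.8), silver base (370,211.2). I'll check these against the side view.

```bash
cat >> h.py <<'E'
UV=dict(green=(208.8,200.5,.044),yellow=(218.3,255,.044),blue=(326.8,249.8,.044),white=(446.8,210.8,.044),red=(431,254.8,.044),bb=(272.4,199.8,.04),bs=(370,211.2,.04))
def go(x,y,z):
    from scipy.spatial.transform import Rotation as R
    s=robot.get_state();r=R.from_quat(s["ee_rot"])
    print("tool shift",np.round(r.inv().apply(np.array([x,y,z])-s["tool_pos"]),4),"toolx yaw",np.degrees(np.arctan2(*r.as_matrix()[[1,0],0])),"t",s["clock"])
E
python3 - <<'E'
from h import *
t=grab("top");s=grab("side");im=s["frame"][:,:,::-1].copy();im=cv2.resize(im,None,fx=3,fy=3,interpolation=cv2.INTER_CUBIC)
for n,(u,v,z) in UV.items():
    p=ray(t,(u,v),z);print(n,np.round(p,4))
    for zz,rr in(((z,.027),(z,.014)) if n[0]!='b' or n=='blue' else ((.04,.027),(.04,.014),)):
        a=np.linspace(0,2*np.pi,40);q=np.array([proj(s,np.array([p[0]+rr*np.cos(k),p[1]+rr*np.sin(k),zz])) for k in a])
        cv2.polylines(im,[np.int32(q*3+1)],True,(255,0,255),1)
cv2.imwrite("pics/chk.png",im[450:1090,620:1300][:600])
E
```

```text
green [0.5535 0.3133 0.044 ]
yellow [0.4081 0.2846 0.044 ]
blue [ 0.4253 -0.0052  0.044 ]
white [ 0.5329 -0.3269  0.044 ]
red [ 0.4148 -0.2842  0.044 ]
bb [0.5575 0.1426 0.04  ]
bs [ 0.5297 -0.1206  0.04  ]
```

View pics/chk.png

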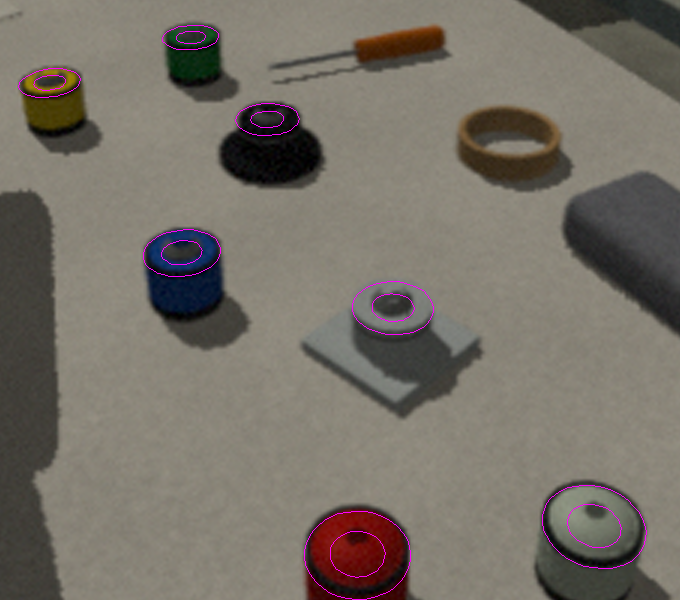

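Request:
move_arm --plan '[0,0,0,-0.1,0.0919,0,0,0,-0.2,0.0919,0,0,0,-0.3,0.0919,0,0,0,-0.361,0.0919,0,0,0,-0.361,0.0919,0,0,0,-0.361,0.0919,0,0,0,-0.361,0.0919,0,0,0,-0.361,0.0919]'

```text
clock: 1.05
tool_pos: [0.2212, 0.5845, 0.2146]
ee_rot: [0.001, 1.0, -0.0, -0.0]
force: [-0.3, 0.5, -0.2]
width: 0.092
grasp_force: 0.0
```

The projected rings from the top view sit on the tops in the side view, so the positions are good. The tool axes are now x = -X, y = +Y, z down. Next is the move over green.

Request:
move_arm --plan '[-0.037,-0.03,0,0,0.0919,-0.074,-0.06,0,0,0.0919,-0.111,-0.09,0,0,0.0919,-0.148,-0.12,0,0,0.0919,-0.185,-0.15,0,0,0.0919,-0.222,-0.181,0.03,0,0.0919,-0.259,-0.211,0.06,0,0.0919,-0.296,-0.241,0.09,0,0.0919]'

```text
clock: 1.85
tool_pos: [0.5057, 0.3525, 0.1345]
ee_rot: [0.001, 1.0, 0.0, 0.0]
force: [0.8, 0.3, 0.5]
width: 0.0918
grasp_force: 0.0
```

Request:
move_arm --plan '[-0.03,-0.025,0,0,0.0919,-0.036,-0.03,0,0,0.0919,-0.036,-0.03,0,0,0.0919,-0.036,-0.03,0,0,0.0919,-0.036,-0.03,0,0,0.0919,-0.036,-0.03,0,0,0.0919,-0.036,-0.03,0,0,0.0919,-0.036,-0.03,0,0,0.0919]'

```text
clock: 2.65
tool_pos: [0.5399, 0.3241, 0.1351]
ee_rot: [0.0, 1.0, 0.0, 0.0]
force: [-0.7, -0.6, 0.6]
width: 0.0922
grasp_force: 0.0
```

Request:
move_arm --plan '[-0.0136,-0.0108,0,0,0.0919,-0.0136,-0.0108,0,0,0.0919,-0.0136,-0.0108,0.035,0,0.0919,-0.0136,-0.0108,0.07,0,0.0919,-0.0136,-0.0108,0.1,0,0.0919,-0.0136,-0.0108,0.125,0,0.0919,-0.0136,-0.0108,0.125,0,0.0919,-0.0136,-0.0108,0.125,0,0.0919]'

```text
clock: 3.45
tool_pos: [0.554, 0.3126, 0.01]
ee_rot: [0.001, 1.0, -0.0, -0.0]
force: [-0.2, 0.1, -1.2]
width: 0.0918
grasp_force: 0.0
```

Request:
move_arm --plan '[0,0,0,0,0.05,0,0,0,0,0.03,0,0,0,0,0.03,0,0,0,0,0.03,0,0,0,0,0.03,0,0,0,0,0.03,0,0,0,0,0.03,0,0,0,0,0.03]'

```text
clock: 4.25
tool_pos: [0.5541, 0.3131, 0.0104]
ee_rot: [0.0, 1.0, 0.0, 0.0]
force: [-0.8, 0.7, 6.1]
width: 0.0537
grasp_force: 30.0
```

Request:
move_arm --plan '[0,0,-0.04,0,0.03,0,0,-0.08,0,0.03,-0.001,-0.035,-0.09,0,0.03,-0.002,-0.07,-0.09,0,0.03,-0.003,-0.105,-0.09,0,0.03,-0.004,-0.14,-0.09,0,0.03,-0.004,-0.165,-0.09,0,0.03,-0.004,-0.1705,-0.09,0,0.03]'

```text
clock: 5.05
tool_pos: [0.5572, 0.1399, 0.0996]
ee_rot: [0.001, 1.0, -0.0, -0.001]
force: [0.5, 0.6, -0.6]
width: 0.0534
grasp_force: 30.0
```

Request:
move_arm --plan '[0,0,0,0,0.03,0,0,0,0,0.03,0,0,0,0,0.03,0,0,0,0,0.03,0,0,0,0,0.03,0,0,0,0,0.03,0,0,0,0,0.03,0,0,0,0,0.03]'

```text
clock: 5.85
tool_pos: [0.5577, 0.1424, 0.0999]
ee_rot: [0.0, 1.0, 0.0, 0.0]
force: [-0.1, 0.4, -0.6]
width: 0.0536
grasp_force: 30.0
```

```bash
python3 - <<'E'
from h import *
t=grab("top");s=grab("side")
b=ray(t,UV["bb"][:2],.04);go(b[0]+.0005,b[1],.05)
ims=[]
for c in(t,s):
    q=proj(c,np.array([b[0],b[1],.1]));u,v=np.int32(q);im=c["frame"][v-40:v+40,u-40:u+40,::-1];ims.append(cv2.resize(im,(400,400)))
cv2.imwrite("pics/hold1.png",np.hstack(ims))
E
```

```text
tool shift [-0.0003  0.0003  0.05  ] toolx yaw 179.95073635250708 t 5.95
```

View pics/hold1.png

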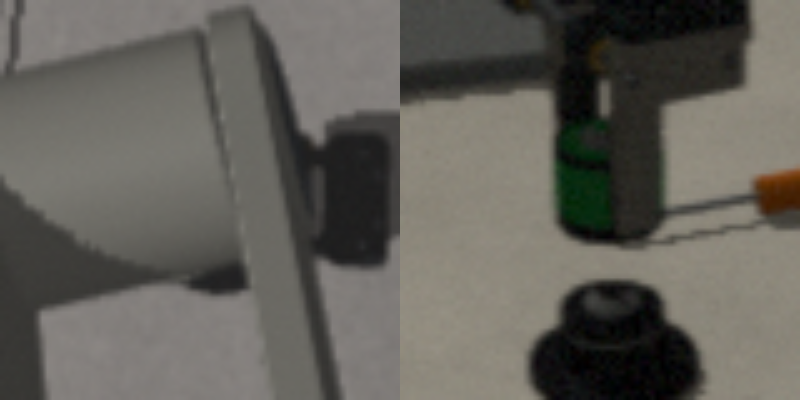

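In the side view the green element hangs upright and centred over the black post at (610,310) in the crop. Lowering it now.

Request:
move_arm --plan '[0,0,0.02,0,0.03,0,0,0.035,0,0.03,0,0,0.042,0,0.03,0,0,0.045,0,0.03,0,0,0.047,0,0.03,0,0,0.049,0,0.03,0,0,0.05,0,0.03,0,0,0.05,0,0.03]'

```text
clock: 6.75
tool_pos: [0.558, 0.1424, 0.0504]
ee_rot: [0.0, 1.0, 0.0, 0.0]
force: [-1.1, -0.1, 1.9]
width: 0.0534
grasp_force: 30.0
```

Request:
move_arm --plan '[0,0,0,0,0.0919,0,0,0,0,0.0919,0,0,0,0,0.0919,0,0,0,0,0.0919,0,0,-0.02,0,0.0919,0,0,-0.05,0,0.0919,0,0,-0.08,0,0.0919,0,0,-0.08,0,0.0919]'

```text
clock: 7.55
tool_pos: [0.5602, 0.143, 0.1338]
ee_rot: [0.0, 1.0, 0.001, 0.003]
force: [0.4, 0.3, 0.5]
width: 0.092
grasp_force: 0.0
```

Request:
move_arm --plan '[0.025,0.0237,0,0,0.0919,0.05,0.0474,0,0,0.0919,0.075,0.0711,0,0,0.0919,0.1,0.0948,0,0,0.0919,0.125,0.1185,0,0,0.0919,0.15,0.1422,0,0,0.0919,0.15,0.1422,0,0,0.0919,0.15,0.1422,0,0,0.0919]'

```text
clock: 8.35
tool_pos: [0.4073, 0.2848, 0.1294]
ee_rot: [-0.001, 1.0, -0.0, -0.0]
force: [-0.3, -0.3, 0.6]
width: 0.092
grasp_force: 0.0
```

```bash
python3 - <<'E'
from h import *
t=grab("top");s=grab("side")
b=ray(t,UV["bb"][:2],.04);y=ray(t,UV["yellow"][:2],.044);go(y[0],y[1],.01)
ims=[]
for c in(t,s):
    q=proj(c,np.array([b[0],b[1],.06]));u,v=np.int32(q);im=c["frame"][v-40:v+40,u-40:u+40,::-1];ims.append(cv2.resize(im,(400,400)))
cv2.imwrite("pics/p1.png",np.hstack(ims))
E
```

```text
tool shift [1.000e-04 4.000e-04 1.196e-01] toolx yaw 179.95049051027294 t 8.45
```

View pics/p1.png

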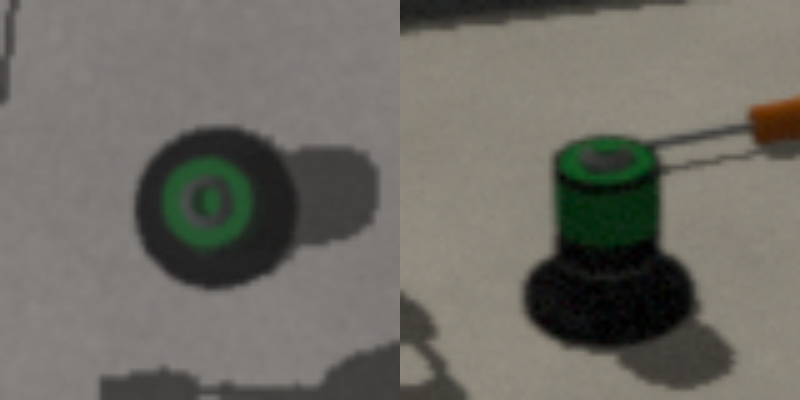

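Green sits straight and home on the black base. Yellow is next.

Request:
move_arm --plan '[0,0,0.035,0,0.0919,0,0,0.07,0,0.0919,0,0,0.1,0,0.0919,0,0,0.12,0,0.0919,0,0,0.12,0,0.0919,0,0,0.12,0,0.05,0,0,0.12,0,0.03,0,0,0.12,0,0.03]'

```text
clock: 9.25
tool_pos: [0.4088, 0.285, 0.0111]
ee_rot: [0.001, 1.0, 0.001, 0.001]
force: [-0.6, 0.5, 0.4]
width: 0.0699
grasp_force: 0.0
```

Request:
move_arm --plan '[0,0,0,0,0.03,0,0,0,0,0.03,0,0,0,0,0.03,0,0,0,0,0.03,0,0,-0.03,0,0.03,0,0,-0.07,0,0.03,0,0,-0.11,0,0.03,0,0,-0.14,0,0.03]'

```text
clock: 10.05
tool_pos: [0.408, 0.2849, 0.1522]
ee_rot: [0.0, 1.0, 0.0, 0.001]
force: [0.2, 0.5, -1.1]
width: 0.0537
grasp_force: 30.0
```

Request:
move_arm --plan '[-0.025,-0.0237,0,0,0.03,-0.05,-0.0474,0,0,0.03,-0.075,-0.0711,0,0,0.03,-0.1,-0.0948,0,0,0.03,-0.125,-0.1185,0,0,0.03,-0.15,-0.1422,0,0,0.03,-0.15,-0.1422,0,0,0.03,-0.15,-0.1422,0,0,0.03]'

```text
clock: 10.85
tool_pos: [0.5575, 0.1418, 0.1496]
ee_rot: [0.001, 1.0, -0.0, -0.0]
force: [-0.5, -0.8, -0.4]
width: 0.0535
grasp_force: 30.0
```

```bash
python3 - <<'E'
from h import *
t=grab("top");s=grab("side")
b=ray(t,UV["bb"][:2],.04);go(b[0],b[1],.094);print(robot.get_state()["width"],robot.get_state()["tool_pos"])
q=proj(s,np.array([b[0],b[1],.1]));u,v=np.int32(q);im=s["frame"][v-40:v+40,u-40:u+40,::-1]
cv2.imwrite("pics/hold2.png",cv2.resize(im,(400,400)))
E
```

```text
tool shift [-0.0008 -0.0001  0.0557] toolx yaw 179.96742495958932 t 10.95
0.05342101227902433 [0.55676986 0.1427557  0.14970474]
```

View pics/hold2.png

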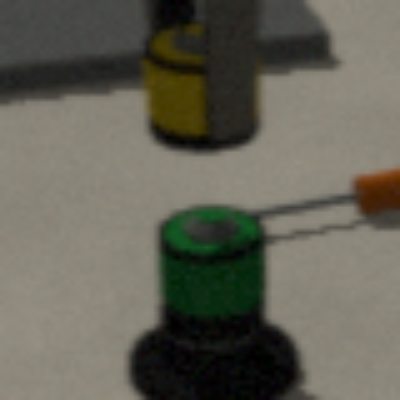

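Yellow hangs upright above green, within about a pixel. Lowering it now.

Request:
move_arm --plan '[0,0,0.025,0,0.03,0,0,0.04,0,0.03,0,0,0.047,0,0.03,0,0,0.051,0,0.03,0,0,0.053,0,0.03,0,0,0.055,0,0.03,0,0,0.056,0,0.03,0,0,0.056,0,0.03]'

```text
clock: 11.75
tool_pos: [0.5581, 0.1424, 0.0946]
ee_rot: [0.0, 1.0, 0.0, 0.0]
force: [-0.3, 0.0, 3.3]
width: 0.0534
grasp_force: 30.0
```

Request:
move_arm --plan '[0,0,0,0,0.0919,0,0,0,0,0.0919,0,0,0,0,0.0919,0,0,0,0,0.0919,0,0,-0.02,0,0.0919,0,0,-0.05,0,0.0919,0,0,-0.08,0,0.0919,0,0,-0.1,0,0.0919]'

```text
clock: 12.55
tool_pos: [0.5584, 0.1425, 0.196]
ee_rot: [0.0, 1.0, 0.0, 0.001]
force: [-0.3, -0.3, 0.7]
width: 0.0923
grasp_force: 0.0
```

Request:
move_arm --plan '[0.01,-0.03,0,0,0.0919,0.02,-0.06,0,0,0.0919,0.03,-0.09,0,0,0.0919,0.04,-0.12,0,0,0.0919,0.05,-0.15,0,0,0.0919,0.06,-0.18,0,0,0.0919,0.07,-0.21,0,0,0.0919,0.07,-0.21,0,0,0.0919]'

```text
clock: 13.35
tool_pos: [0.4864, -0.0701, 0.194]
ee_rot: [0.002, 1.0, -0.0, -0.0]
force: [0.0, 0.5, -1.1]
width: 0.092
grasp_force: 0.0
```

Request:
move_arm --plan '[0.01,-0.03,0,0,0.0919,0.02,-0.06,0,0,0.0919,0.03,-0.09,0,0,0.0919,0.04,-0.12,0,0,0.0919,0.05,-0.15,0,0,0.0919,0.062,-0.18,0,0,0.0919,0.073,-0.21,0,0,0.0919,0.073,-0.2166,0,0,0.0919]'

```text
clock: 14.15
tool_pos: [0.4139, -0.286, 0.194]
ee_rot: [0.001, 1.0, -0.0, 0.0]
force: [0.6, 0.6, 0.5]
width: 0.0916
grasp_force: 0.0
```

```bash
python3 - <<'E'
from h import *
t=grab("top");s=grab("side")
b=ray(t,UV["bb"][:2],.04);y=ray(t,UV["red"][:2],.044);go(y[0],y[1],.01)
ims=[]
for c in(t,s):
    q=proj(c,np.array([b[0],b[1],.08]));u,v=np.int32(q);im=c["frame"][v-40:v+40,u-40:u+40,::-1];ims.append(cv2.resize(im,(400,400)))
cv2.imwrite("pics/p2.png",np.hstack(ims))
E
```

```text
tool shift [-0.      0.0002  0.1839] toolx yaw 179.85283554516778 t 14.25
```

View pics/p2.png

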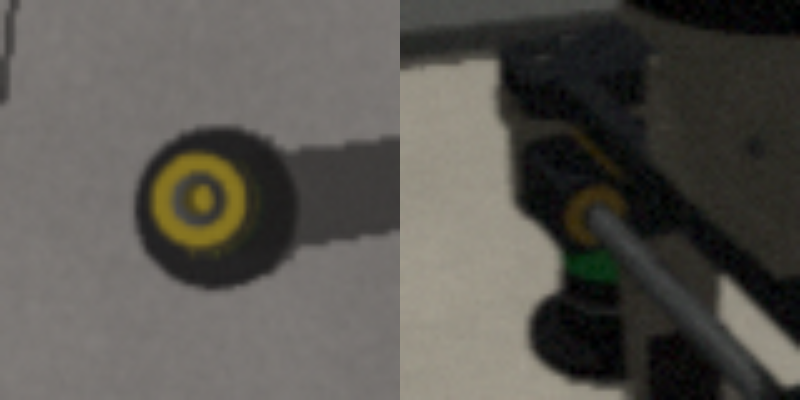

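Yellow is centred on the tower in the top view, with the stub ring at crop (200,200). The side view is blocked by the arm. Picking red now.

Request:
move_arm --plan '[0,0,0.04,0,0.0919,0,0,0.08,0,0.0919,0,0,0.12,0,0.0919,0,0,0.15,0,0.0919,0,0,0.17,0,0.0919,0,0,0.184,0,0.0919,0,0,0.184,0,0.0919,0,0,0.184,0,0.03]'

```text
clock: 15.05
tool_pos: [0.4149, -0.2832, 0.0101]
ee_rot: [-0.0, 1.0, 0.0, -0.0]
force: [-0.8, -0.4, 0.0]
width: 0.0859
grasp_force: 0.0
```

Request:
move_arm --plan '[0,0,0,0,0.03,0,0,0,0,0.03,0,0,0,0,0.03,0,0,0,0,0.03,0,0,0,0,0.03,0,0,-0.03,0,0.03,0,0,-0.07,0,0.03,0,0,-0.1,0,0.03]'

```text
clock: 15.85
tool_pos: [0.4143, -0.2843, 0.1115]
ee_rot: [0.0, 1.0, -0.0, 0.0]
force: [0.9, -0.1, -0.9]
width: 0.0537
grasp_force: 30.0
```

Request:
move_arm --plan '[-0.01,0.03,-0.02,0,0.03,-0.02,0.06,-0.04,0,0.03,-0.03,0.09,-0.06,0,0.03,-0.04,0.12,-0.08,0,0.03,-0.05,0.15,-0.084,0,0.03,-0.06,0.18,-0.084,0,0.03,-0.07,0.21,-0.084,0,0.03,-0.07,0.21,-0.084,0,0.03]'

```text
clock: 16.65
tool_pos: [0.4853, -0.0717, 0.194]
ee_rot: [-0.001, 1.0, 0.0, 0.0]
force: [0.1, 0.3, -2.2]
width: 0.0535
grasp_force: 30.0
```

Request:
move_arm --plan '[-0.01,0.03,0,0,0.03,-0.02,0.06,0,0,0.03,-0.03,0.09,0,0,0.03,-0.04,0.12,0,0,0.03,-0.05,0.15,0,0,0.03,-0.062,0.18,0,0,0.03,-0.073,0.21,0,0,0.03,-0.073,0.2166,0,0,0.03]'

```text
clock: 17.45
tool_pos: [0.5588, 0.1441, 0.1936]
ee_rot: [-0.0, 1.0, 0.0, 0.0]
force: [0.3, -0.2, -1.5]
width: 0.0537
grasp_force: 30.0
```

```bash
python3 - <<'E'
from h import *
t=grab("top");s=grab("side")
b=ray(t,UV["bb"][:2],.04);go(b[0],b[1],.138);print(robot.get_state()["width"])
q=proj(s,np.array([b[0],b[1],.13]));u,v=np.int32(q);im=s["frame"][v-50:v+50,u-40:u+40,::-1]
cv2.imwrite("pics/hold3.png",cv2.resize(im,(400,500)))
E
```

```text
tool shift [-0.0001  0.0003  0.0554] toolx yaw -179.9700779378768 t 17.55
0.05338394943847693
```

View pics/hold3.png

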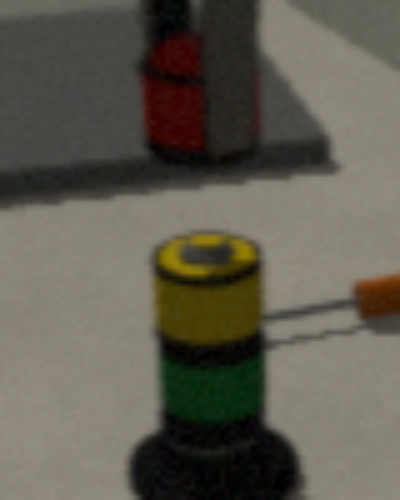

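Yellow sits home on green, and red hangs centred above. Lowering red.

Request:
move_arm --plan '[0,0,0.025,0,0.03,0,0,0.04,0,0.03,0,0,0.047,0,0.03,0,0,0.051,0,0.03,0,0,0.053,0,0.03,0,0,0.055,0,0.03,0,0,0.056,0,0.03,0,0,0.056,0,0.03]'

```text
clock: 18.35
tool_pos: [0.558, 0.1424, 0.1384]
ee_rot: [0.0, 1.0, 0.0, 0.0]
force: [-0.8, 0.0, 0.4]
width: 0.0535
grasp_force: 30.0
```

Request:
move_arm --plan '[0,0,0,0,0.0919,0,0,0,0,0.0919,0,0,0,0,0.0919,0,0,0,0,0.0919,0,0,-0.02,0,0.0919,0,0,-0.05,0,0.0919,0,0,-0.08,0,0.0919,0,0,-0.08,0,0.0919]'

```text
clock: 19.15
tool_pos: [0.56, 0.143, 0.2221]
ee_rot: [0.0, 1.0, 0.001, 0.003]
force: [0.7, 0.1, 0.7]
width: 0.0918
grasp_force: 0.0
```

Request:
move_arm --plan '[0.022,-0.0246,0,0,0.0919,0.044,-0.0492,0,0,0.0919,0.066,-0.0738,0,0,0.0919,0.088,-0.0984,0,0,0.0919,0.11,-0.123,0,0,0.0919,0.1327,-0.1476,0,0,0.0919,0.1327,-0.1476,0.05,0,0.0919,0.1327,-0.1476,0.1,0,0.0919]'

```text
clock: 19.95
tool_pos: [0.4258, -0.0059, 0.1181]
ee_rot: [0.001, 1.0, -0.0, 0.003]
force: [1.0, 0.7, 0.6]
width: 0.092
grasp_force: 0.0
```

```bash
python3 - <<'E'
from h import *
t=grab("top","t3");s=grab("side")
b=ray(t,UV["bb"][:2],.04);y=ray(t,UV["blue"][:2],.044);go(y[0],y[1],.01)
ims=[]
for c in(t,s):
    q=proj(c,np.array([b[0],b[1],.11]));u,v=np.int32(q);im=c["frame"][v-40:v+40,u-40:u+40,::-1];ims.append(cv2.resize(im,(400,400)))
cv2.imwrite("pics/p3.png",np.hstack(ims))
E
```

```text
tool shift [-6.200e-03  1.000e-04  1.032e-01] toolx yaw 179.92264006231287 t 20.05
```

View pics/p3.png

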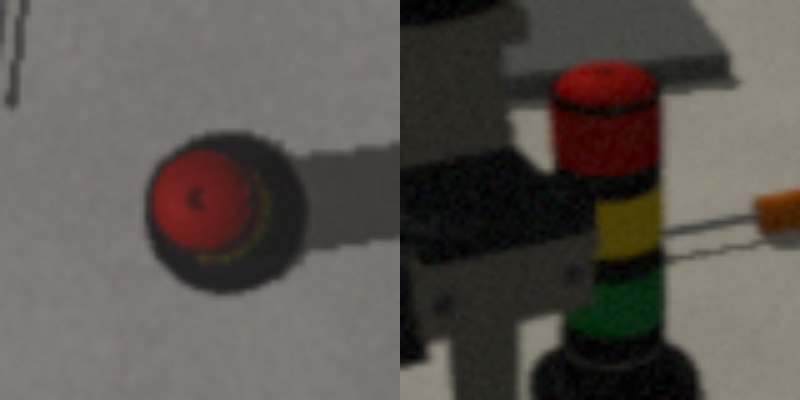

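The black tower stands straight with red home on top. The arm was still settling when I measured, so I'll read it again.

```bash
python3 - <<'E'
from h import *
for i in range(4): t=grab("top")
y=ray(t,UV["blue"][:2],.044);go(y[0],y[1],.01);b=ray(t,UV["bs"][:2],.04);w=ray(t,UV["white"][:2],.044);print(b-y,w-b)
E
```

```text
tool shift [ 1.300e-03 -1.000e-04  1.097e-01] toolx yaw 179.9706203588443 t 20.25
[ 0.10441819 -0.11538729 -0.004     ] [ 0.00322792 -0.20632291  0.004     ]
```

Request:
move_arm --plan '[0,0,0.03,0,0.0919,0,0,0.06,0,0.0919,0,0,0.09,0,0.0919,0,0,0.108,0,0.0919,0,0,0.108,0,0.0919,0,0,0.108,0,0.0919,0,0,0.108,0,0.0919,0,0,0.108,0,0.0919]'

```text
clock: 21.05
tool_pos: [0.4261, -0.0052, 0.0113]
ee_rot: [0.0, 1.0, -0.0, 0.001]
force: [0.5, -0.2, 0.9]
width: 0.0917
grasp_force: 0.0
```

Request:
move_arm --plan '[0,0,0,0,0.03,0,0,0,0,0.03,0,0,0,0,0.03,0,0,0,0,0.03,0,0,0,0,0.03,0,0,-0.03,0,0.03,0,0,-0.07,0,0.03,0,0,-0.09,0,0.03]'

```text
clock: 21.85
tool_pos: [0.4256, -0.0052, 0.1021]
ee_rot: [0.0, 1.0, -0.0, 0.001]
force: [-0.2, -0.2, -1.1]
width: 0.0534
grasp_force: 31.3
```

Request:
move_arm --plan '[-0.015,-0.0166,0,0,0.03,-0.03,-0.0332,0,0,0.03,-0.045,-0.0498,0,0,0.03,-0.06,-0.0664,0,0,0.03,-0.075,-0.083,0,0,0.03,-0.09,-0.0996,0,0,0.03,-0.1044,-0.1154,0,0,0.03,-0.1044,-0.1154,0,0,0.03]'

```text
clock: 22.65
tool_pos: [0.5308, -0.1222, 0.0998]
ee_rot: [0.001, 1.0, -0.0, 0.001]
force: [0.7, 0.6, -0.5]
width: 0.0531
grasp_force: 31.3
```

```bash
python3 - <<'E'
from h import *
for i in range(6): t=grab("top")
s=grab("side")
b=ray(t,UV["bs"][:2],.04);go(b[0],b[1],.05);print(robot.get_state()["width"])
q=proj(s,np.array([b[0],b[1],.1]));u,v=np.int32(q);im=s["frame"][v-40:v+60,u-50:u+50,::-1]
cv2.imwrite("pics/hold4.png",cv2.resize(im,(400,400)))
E
```

```text
tool shift [-0.0011 -0.0006  0.0499] toolx yaw 179.99039167282484 t 23.0
0.05346775055048195
```

View pics/hold4.png

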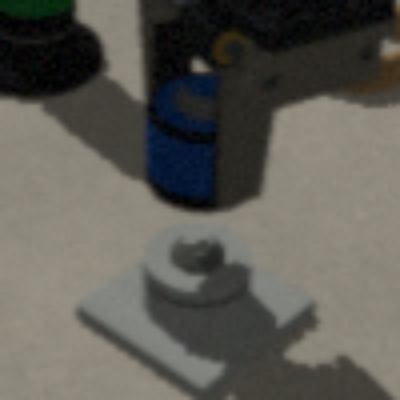

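Blue hangs over the silver seat (crop (195,255)). Lowering it now.

Request:
move_arm --plan '[0,0,0.02,0,0.03,0,0,0.035,0,0.03,0,0,0.042,0,0.03,0,0,0.045,0,0.03,0,0,0.047,0,0.03,0,0,0.049,0,0.03,0,0,0.05,0,0.03,0,0,0.05,0,0.03]'

```text
clock: 23.8
tool_pos: [0.5293, -0.1207, 0.0502]
ee_rot: [0.0, 1.0, -0.0, 0.0]
force: [-0.8, 0.5, -1.2]
width: 0.0536
grasp_force: 31.3
```

```bash
python3 - <<'E'
from h import *
t=grab("top");b=ray(t,UV["bs"][:2],.04);go(b[0],b[1],.05);print(robot.get_state()["force"])
E
```

```text
tool shift [-0.0003  0.0001  0.0002] toolx yaw 179.954189245819 t 23.85
[-0.67810159  0.67455002 -0.32961233]
```

Request:
move_arm --plan '[0,0,0,0,0.0919,0,0,0,0,0.0919,0,0,0,0,0.0919,0,0,0,0,0.0919,0,0,-0.02,0,0.0919,0,0,-0.05,0,0.0919,0,0,-0.08,0,0.0919,0,0,-0.09,0,0.0919]'

```text
clock: 24.65
tool_pos: [0.5307, -0.121, 0.1426]
ee_rot: [0.0, 1.0, -0.0, 0.002]
force: [-0.3, -0.2, -0.5]
width: 0.0917
grasp_force: 0.0
```

Request:
move_arm --plan '[0,-0.03,0,0,0.0919,0,-0.06,0,0,0.0919,-0.001,-0.09,0,0,0.0919,-0.002,-0.12,0,0,0.0919,-0.003,-0.15,0,0,0.0919,-0.0032,-0.18,0,0,0.0919,-0.0032,-0.2063,0,0,0.0919,-0.0032,-0.2063,0,0,0.0919]'

```text
clock: 25.45
tool_pos: [0.5319, -0.3297, 0.139]
ee_rot: [0.002, 1.0, -0.0, -0.0]
force: [-0.4, -1.5, 0.8]
width: 0.0917
grasp_force: 0.0
```

```bash
python3 - <<'E'
from h import *
for i in range(5): t=grab("top")
s=grab("side")
w=ray(t,UV["white"][:2],.044);go(w[0],w[1],.01)
b=ray(t,UV["bs"][:2],.04);ims=[]
for c in(t,s):
    q=proj(c,np.array([b[0],b[1],.06]));u,v=np.int32(q);im=c["frame"][v-40:v+40,u-40:u+40,::-1];ims.append(cv2.resize(im,(400,400)))
cv2.imwrite("pics/p4.png",np.hstack(ims))
E
```

```text
tool shift [-0.0008 -0.0011  0.1298] toolx yaw -179.98808060891298 t 25.75
```

View pics/p4.png

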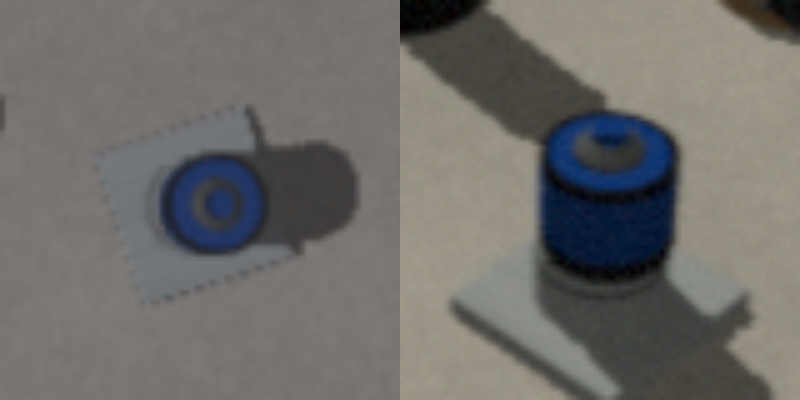

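Blue is seated squarely on the silver base in both views. Picking white.

Request:
move_arm --plan '[0,0,0.03,0,0.0919,0,0,0.06,0,0.0919,0,0,0.09,0,0.0919,0,0,0.12,0,0.0919,0,0,0.13,0,0.0919,0,0,0.13,0,0.0919,0,0,0.13,0,0.0919,0,0,0.13,0,0.0919]'

```text
clock: 26.55
tool_pos: [0.5334, -0.3274, 0.0116]
ee_rot: [0.0, 1.0, -0.001, 0.001]
force: [-0.7, 0.2, 0.6]
width: 0.0919
grasp_force: 0.0
```

Request:
move_arm --plan '[0,0,0,0,0.03,0,0,0,0,0.03,0,0,0,0,0.03,0,0,0,0,0.03,0,0,0,0,0.03,0,0,-0.04,0,0.03,0,0,-0.09,0,0.03,0,0,-0.14,0,0.03]'

```text
clock: 27.35
tool_pos: [0.5315, -0.3265, 0.1507]
ee_rot: [0.0, 1.0, 0.001, -0.001]
force: [0.1, -0.5, -0.7]
width: 0.0536
grasp_force: 31.1
```

Request:
move_arm --plan '[0,0.03,0,0,0.03,0,0.06,0,0,0.03,0.001,0.09,0,0,0.03,0.002,0.12,0,0,0.03,0.003,0.15,0,0,0.03,0.0032,0.18,0,0,0.03,0.0032,0.2063,0,0,0.03,0.0032,0.2063,0,0,0.03]'

```text
clock: 28.15
tool_pos: [0.5287, -0.1181, 0.1497]
ee_rot: [-0.001, 1.0, 0.0, -0.0]
force: [-0.1, 0.9, -0.6]
width: 0.0538
grasp_force: 31.1
```

```bash
python3 - <<'E'
from h import *
for i in range(6): t=grab("top")
s=grab("side")
b=ray(t,UV["bs"][:2],.04);go(b[0],b[1],.094);print(robot.get_state()["width"])
q=proj(s,np.array([b[0],b[1],.1]));u,v=np.int32(q);im=s["frame"][v-50:v+50,u-50:u+50,::-1]
cv2.imwrite("pics/hold5.png",cv2.resize(im,(400,400)))
E
```

```text
tool shift [-0.0005  0.0009  0.0558] toolx yaw 179.88996556634055 t 28.5
0.05327262722085605
```

View pics/hold5.png

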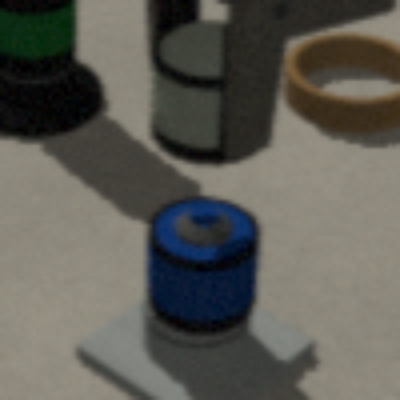

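White is above blue and aligned. Lowering it.

Request:
move_arm --plan '[0,0,0.025,0,0.03,0,0,0.04,0,0.03,0,0,0.047,0,0.03,0,0,0.051,0,0.03,0,0,0.053,0,0.03,0,0,0.055,0,0.03,0,0,0.056,0,0.03,0,0,0.056,0,0.03]'

```text
clock: 29.3
tool_pos: [0.5294, -0.1207, 0.0942]
ee_rot: [0.0, 1.0, -0.0, 0.0]
force: [-0.8, 0.9, -1.4]
width: 0.0534
grasp_force: 31.1
```

Request:
move_arm --plan '[0,0,0,0,0.0919,0,0,0,0,0.0919,0,0,0,0,0.0919,0,0,0,0,0.0919,0,0,-0.02,0,0.0919,0,0,-0.05,0,0.0919,0,0,-0.08,0,0.0919,0,0,-0.1,0,0.0919]'

```text
clock: 30.1
tool_pos: [0.5298, -0.1208, 0.196]
ee_rot: [0.0, 1.0, -0.0, 0.001]
force: [0.4, 0.1, -0.8]
width: 0.0919
grasp_force: 0.0
```

Request:
move_arm --plan '[0.02,-0.03,0,0,0.0919,0.04,-0.06,0,0,0.0919,0.06,-0.09,0,0,0.0919,0.08,-0.12,0,0,0.0919,0.1,-0.15,0,0,0.0919,0.12,-0.18,0,0,0.0919,0.13,-0.2,0,0,0.0919,0.13,-0.2,0,0,0.0919]'

```text
clock: 30.9
tool_pos: [0.3979, -0.3225, 0.1941]
ee_rot: [0.002, 1.0, -0.0, 0.0]
force: [-0.2, 0.6, 0.1]
width: 0.0917
grasp_force: 0.0
```

```bash
python3 - <<'E'
from h import *
for i in range(5): t=grab("top")
s=grab("side")
cv2.imwrite("pics/fin.png",np.hstack([cv2.resize(t["frame"][100:300,190:480,::-1],(400,276)),cv2.resize(s["frame"][100:376,220:620,::-1],(400,276))]))
E
```

```text
(no output)
```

View pics/fin.png

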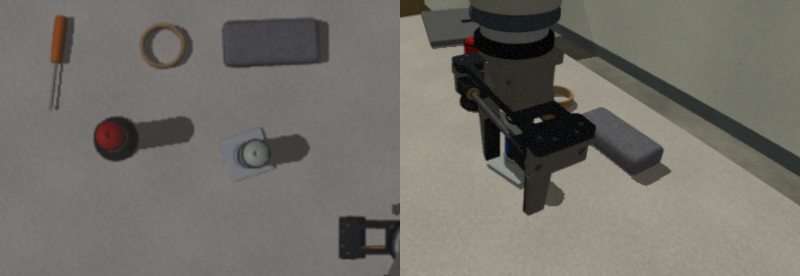

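The top view shows both towers upright and the bystanders where they were. One numeric check of white before handing in.

```bash
python3 - <<'E'
from h import *
t=grab("top");b=ray(t,UV["bs"][:2],.04)
g=cv2.cvtColor(t["frame"],cv2.COLOR_RGB2GRAY);q=proj(t,np.array([b[0],b[1],.128]));u,v=np.int32(q)
f=cv2.resize(g[v-16:v+17,u-16:u+17],None,fx=8,fy=8,interpolation=cv2.INTER_CUBIC)
c=cv2.HoughCircles(cv2.GaussianBlur(f,(9,9),2),cv2.HOUGH_GRADIENT,1,100,param1=60,param2=15,minRadius=72,maxRadius=98)
x,y,r=c[0,0];p=ray(t,(u-16+(x-3.5)/8,v-16+(y-3.5)/8),.128);print(p-b,"r mm",r/8*1180/482.6)
s=robot.get_state();print(s["qd"].round(3),s["clock"])
E
```

```text
Traceback (most recent call last):
TypeError: 'NoneType' object is not subscriptable
```

```bash
python3 - <<'E'
from h import *
t=grab("top");b=ray(t,UV["bs"][:2],.04)
g=cv2.cvtColor(t["frame"],cv2.COLOR_RGB2GRAY);q=proj(t,np.array([b[0],b[1],.128]));u,v=np.int32(q)
f=cv2.resize(g[v-16:v+17,u-16:u+17],None,fx=8,fy=8,interpolation=cv2.INTER_CUBIC)
c=cv2.HoughCircles(cv2.GaussianBlur(f,(9,9),2),cv2.HOUGH_GRADIENT,1.5,20,param1=30,param2=8,minRadius=60,maxRadius=100)
for x,y,r in c[0][:3]:
    p=ray(t,(u-16+(x-3.5)/8,v-16+(y-3.5)/8),.128);print((p-b).round(4),"r mm",r/8*1180/482.6)
E
```

```text
[-0.0006 -0.0027  0.088 ] r mm 22.601791
[-0.0025  0.0053  0.088 ] r mm 25.765125
[ 0.0069 -0.0003  0.088 ] r mm 29.799522
```

```bash
python3 -c "
from station import robot
print(robot.job_done())"
```

```text
the job is handed in; nothing more can be done
None
```

Both towers are built (green, yellow, red on black; blue, white on silver) and the job is handed in at about 31 s with no verdict returned; the arm hid white's final seating from the side camera, so that rests on the top view and the lowering height.

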